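# Load the printer's tool dock from the service rail, in reverse order

### The arm

A 7-joint arm with a two-finger parallel gripper is mounted at the origin on the work surface. World frame = base frame: x ahead of the robot, y to its left, z up, the work surface at z = 0. Lengths are in m, angles in rad, forces in N, time in s.
With the tool pointing down it reaches from about 0.425 to 0.925 m from the base axis. Payload 6.8 kg.
Tool frame: the origin (TCP) lies between the finger pads; the fingertips stand r.tip_extent ahead of it and the grasp point (between the pads) lies 5 mm behind it (r.tip_extent is the distance from the TCP to the fingertips, in m); y points along the fingers, x is the direction in which the jaws open and shut, and the axes are right-handed (so a half turn about y gives the same grasp; the last joint's range is limited). The gripper opens to 85 mm and grips with 20 to 120 N. Pads are 22 mm wide; open, the fingers measure 114 mm over their backs; the gripper's body (76 mm by 85 mm) begins 54 mm behind the grasp point. The pads swing forward as they close: fully open they stand 13 mm farther back than shut.
Start: joints at [1.098, 0.477, 0.022, 1.555, -0.011, 1.109, -0.083], TCP at [0.241, -0.631, 0.208] pointing down, gripper open.
Joint ranges: [-2.96, 2.96], [-0.34, 2.1], [-1.41, 1.46], [0.24, 2.44], [-1.37, 4.51], [0.17, 1.92], [-2.96, 2.96]. Speed limits (rad/s): [2.39, 2.39, 3.14, 3.14, 3.14, 3.14, 3.14].

### API

Orientations are given as a rotation vector (axis times angle).
In Python, from bench import r gives the robot as it stands.
- The arm moves only by the tool send_rows, never from a script. Its argument "plan" is a list of rows, each a list of 5 numbers: the shift along the tool's x, y, z in cm, then the turn about the tool's y in degrees, then the opening, from 0 (shut) to 1 (fully open). In form: [[dx, dy, dz, spin, grip], ...]. A call has 1 to 12 rows; each row shifts and turns the commanded pose from where the row before left it, along the tool's axes as they then stand; what a row does not reach is not made up. A row lasts 1/8 s, in which the tool goes at most 62.5 mm and 10.7 degrees, less where a joint would pass 70% of its speed; a pose out of reach is approached as far as the arm can. A call is refused whole if a number of a shift passes 6.25 or a number of a turn 10.7, either way. A call with a gripper value outside its range is refused whole. The fingers move at their own pace and stop on an object; "force" is the grip in N (left out, the last holds). Time passes only in rows, so rows that do not move let the fingers close. It gives the time, the measured TCP pose, the force and the opening at its end, in the units of the state.
- r.get_obs(): the state, without advancing time (a new reading comes with each control period).
- r.grab_frame(name): name is "scene" or "top" or "wrist"; returns a dict with "image" (480x640x3 uint8, red, green, blue), "camera_matrix" (3x3 intrinsics, pixels), "cam_to_world" (4x4, takes a point from camera to world coordinates). Camera axes: x right, y down, z forward; pixel columns grow to the right and rows downward; lengths in m; the calibration is good to about 2 mm. A picture is of the moment at which its call begins. There is no depth.
- r.hand_in(): hands the job in, once; it reports no verdict.
Trained networks look in the newest picture that a camera, given by its name, has taken for a name from the list of things; names that differ only in an ending like _2 or _b are one class to them, and where a whole thing is asked for, a point or a joint stands for the part that bears it (a point fixed in the world has none). Each returns a list of dicts, best first, with "p" (0 to 1); they miss things now and then, are a little off and sometimes report something else, mostly with a low value. They report only what shows in the picture. A call takes as long as a camera call.
- r.recognise(camera, target): "rect" ([left, top, right, bottom] in pixels, round what is visible of it).
The state is a dict: "clock": time; "joints": joint angles; "qvel": joint speeds; "tau": joint torques, N m; "tcp_pos": TCP position; "orientation": TCP orientation; "contact_force": force on the tool from outside, world axes, zero at the start; "moment": the same for the moment, N m; "grip_width": finger opening in m.
Only numpy, scipy, OpenCV 4.12 (cv2) and the standard library are available. Lean on these libraries where they do the work, as an engineer would, in place of code of your own. Each camera call takes 0.05 s, during which the arm holds its last target.

### The job

Move the four hot ends from the service rail into the printer's tool dock in reverse order: the one that starts next to the rail's white end block goes into the dock pocket farthest from the dock's own white block, and so on along the row, until the one that started farthest from the rail's white block stands in the pocket next to the dock's white block. Set each down upright in its own pocket (do not drop it from a height), let go, and leave the white print, the scraper and the glue stick where they are.

Things in the scene. Friction and masses are not known exactly. Their poses are not given: they have to be found in the camera images.
- hotend_red: loose hot end with red flange and red sleeve, standing upright, nozzle up, in the red holder on the service rail. Round about its z axis, 66 mm tall, 70 to 120 g: flange 34 mm diameter and 8 mm thick at the foot, then a finned barrel 25 mm in diameter up to z = 58 mm (grip here, fingers above the flange), then an 8 mm brass nozzle tip. Origin at the centre of its underside, z up.
- hotend_blue: loose hot end with blue flange and blue sleeve, standing upright, nozzle up, in the blue holder on the service rail. Round about its z axis, 66 mm tall, 70 to 120 g: flange 34 mm diameter and 8 mm thick at the foot, then a finned barrel 25 mm in diameter up to z = 58 mm (grip here, fingers above the flange), then an 8 mm brass nozzle tip. Origin at the centre of its underside, z up.
- hotend_yellow: loose hot end with yellow flange and yellow sleeve, standing upright, nozzle up, in the yellow holder on the service rail. Round about its z axis, 66 mm tall, 70 to 120 g: flange 34 mm diameter and 8 mm thick at the foot, then a finned barrel 25 mm in diameter up to z = 58 mm (grip here, fingers above the flange), then an 8 mm brass nozzle tip. Origin at the centre of its underside, z up.
- hotend_green: loose hot end with green flange and green sleeve, standing upright, nozzle up, in the green holder on the service rail. Round about its z axis, 66 mm tall, 70 to 120 g: flange 34 mm diameter and 8 mm thick at the foot, then a finned barrel 25 mm in diameter up to z = 58 mm (grip here, fingers above the flange), then an 8 mm brass nozzle tip. Origin at the centre of its underside, z up.
- holder_red: red square holder fixed on the service rail, 58 mm outside, 48 mm inside, rim 6 mm above its floor; the red hot end stands in it at the start. Origin at the centre of its underside, 8 mm above the bench; its floor is 6 mm above the origin. The four holders are in one row, 60 mm apart, along the holder's y axis. Stays put, so it shows the starting order.
- holder_blue: blue square holder fixed on the service rail, 58 mm outside, 48 mm inside, rim 6 mm above its floor; the blue hot end stands in it at the start. Origin at the centre of its underside, 8 mm above the bench; its floor is 6 mm above the origin. The four holders are in one row, 60 mm apart, along the holder's y axis. Stays put, so it shows the starting order.
- holder_yellow: yellow square holder fixed on the service rail, 58 mm outside, 48 mm inside, rim 6 mm above its floor; the yellow hot end stands in it at the start. Origin at the centre of its underside, 8 mm above the bench; its floor is 6 mm above the origin. The four holders are in one row, 60 mm apart, along the holder's y axis. Stays put, so it shows the starting order.
- holder_green: green square holder fixed on the service rail, 58 mm outside, 48 mm inside, rim 6 mm above its floor; the green hot end stands in it at the start. Origin at the centre of its underside, 8 mm above the bench; its floor is 6 mm above the origin. The four holders are in one row, 60 mm apart, along the holder's y axis. Stays put, so it shows the starting order.
- white_block: white block, 50 x 26 x 22 mm, fixed at one end of the service rail (a black block is at the other end). Origin at the centre of its underside; the nearest holder's centre is 53 mm away, the next ones 113, 173 and 233 mm.
- dock: printer's tool dock, a fixed black tray with blue rims, alongside the rail, nearer the robot or farther. Origin at the centre of its underside, on the bench. Four pockets at x = 0, y = +90, +30, -30, -90 mm, each 52 x 52 mm inside, floor 12 mm above the origin, rim 6 mm higher, walls 8 mm. End blocks 26 mm long, 30 mm high: white at y = +138 mm, black at y = -138 mm.
- print: bystander: loose white printed part, 30 x 110 x 36 mm. Origin at the centre of its underside. Leave it alone.
- scraper: bystander: loose spatula-shaped print scraper lying on the bench, about 280 mm long along its x. Origin underneath it. Leave it alone.
- glue: bystander: loose white glue stick with orange cap, standing, 30 mm diameter, 95 mm tall. Origin at the centre of its underside. Leave it alone.

How it is judged:
At the end, for the whole second after the job is handed in: Each hot end stands upright (within 0.1 rad) on the floor of its own dock pocket, within 13 mm of the pocket's centre along and across the dock and within 4 mm in height, in the reverse of the starting order as counted from the two white blocks; all released and at rest (((horizontal distance between holder_red and white_block between 0.033 and 0.073 m and y of hotend_red in the frame of dock between -0.103 and -0.077 m) or (horizontal distance between holder_red and white_block between 0.093 and 0.133 m and y of hotend_red in the frame of dock between -0.043 and -0.017 m) or (horizontal distance between holder_red and white_block between 0.153 and 0.193 m and y of hotend_red in the frame of dock between 0.017 and 0.043 m) or (horizontal distance between holder_red and white_block between 0.213 and 0.253 m and y of hotend_red in the frame of dock between 0.077 and 0.103 m)) and x of hotend_red in the frame of dock between -0.013 and 0.013 m and z of hotend_red in the frame of dock between 0.008 and 0.016 m and angle between each of hotend_red, hotend_blue, hotend_yellow, hotend_green's own z axis and vertical below 0.1 rad and linear speed of each of hotend_red, hotend_blue, hotend_yellow, hotend_green below 0.02 m/s and angular speed of each of hotend_red, hotend_blue, hotend_yellow, hotend_green below 0.3 rad/s and ((horizontal distance between holder_blue and white_block between 0.033 and 0.073 m and y of hotend_blue in the frame of dock between -0.103 and -0.077 m) or (horizontal distance between holder_blue and white_block between 0.093 and 0.133 m and y of hotend_blue in the frame of dock between -0.043 and -0.017 m) or (horizontal distance between holder_blue and white_block between 0.153 and 0.193 m and y of hotend_blue in the frame of dock between 0.017 and 0.043 m) or (horizontal distance between holder_blue and white_block between 0.213 and 0.253 m and y of hotend_blue in the frame of dock between 0.077 and 0.103 m)) and x of hotend_blue in the frame of dock between -0.013 and 0.013 m and z of hotend_blue in the frame of dock between 0.008 and 0.016 m and ((horizontal distance between holder_yellow and white_block between 0.033 and 0.073 m and y of hotend_yellow in the frame of dock between -0.103 and -0.077 m) or (horizontal distance between holder_yellow and white_block between 0.093 and 0.133 m and y of hotend_yellow in the frame of dock between -0.043 and -0.017 m) or (horizontal distance between holder_yellow and white_block between 0.153 and 0.193 m and y of hotend_yellow in the frame of dock between 0.017 and 0.043 m) or (horizontal distance between holder_yellow and white_block between 0.213 and 0.253 m and y of hotend_yellow in the frame of dock between 0.077 and 0.103 m)) and x of hotend_yellow in the frame of dock between -0.013 and 0.013 m and z of hotend_yellow in the frame of dock between 0.008 and 0.016 m and ((horizontal distance between holder_green and white_block between 0.033 and 0.073 m and y of hotend_green in the frame of dock between -0.103 and -0.077 m) or (horizontal distance between holder_green and white_block between 0.093 and 0.133 m and y of hotend_green in the frame of dock between -0.043 and -0.017 m) or (horizontal distance between holder_green and white_block between 0.153 and 0.193 m and y of hotend_green in the frame of dock between 0.017 and 0.043 m) or (horizontal distance between holder_green and white_block between 0.213 and 0.253 m and y of hotend_green in the frame of dock between 0.077 and 0.103 m)) and x of hotend_green in the frame of dock between -0.013 and 0.013 m and z of hotend_green in the frame of dock between 0.008 and 0.016 m); the robot touches nothing.
It fails at once if a hot end is dropped from a height (out of the fingers with its underside over 60 mm above the bench) ((height (world z) of hotend_red above 0.06 m and contact force between the fingers and hotend_red below 0.01 N) or (height (world z) of hotend_blue above 0.06 m and contact force between the fingers and hotend_blue below 0.01 N) or (height (world z) of hotend_yellow above 0.06 m and contact force between the fingers and hotend_yellow below 0.01 N) or (height (world z) of hotend_green above 0.06 m and contact force between the fingers and hotend_green below 0.01 N)).
It fails at once if the white print, the scraper or the glue stick is moved by more than 30 mm (distance of any of print, scraper, glue from where it was at the start of the episode above 0.03 m).
It also fails if it takes over 96 s, if anything falls off the work surface, if the arm or the gripper's body presses on something with over 40 N, if the wrist force passes 120 N, or if a joint passes its speed limit or range.

## Working session

There is one attempt and no reset: what is moved stays moved. The work goes in short steps, Python scripts to look and compute and a tool call to move; the robot and the scene stay as the last step left them, time stands still between calls to the robot, and variables do not carry over. Pictures are saved under pics/ and viewed, and the job is handed in when it is done.

Besides the shell and the picture viewer there is one more tool, called after ">>>" by a JSON object that holds its "api" and its "payload". send_rows: Moves the arm, as the interface text tells. Its arguments: {"type":"object","properties":{"plan":{"type":"array","items":{"type":"array","items":{"type":"number"}}},"force":{"type":"number"}},"required":["plan"]}

```bash
mkdir -p pics; ls; python3 - <<'E'
from bench import r
import cv2
o=r.get_obs(); print(o, r.tip_extent)
for n in ("scene","top","wrist"):
    f=r.grab_frame(n); cv2.imwrite(f"pics/{n}0.png",f["image"][:,:,::-1]); print(n,f["camera_matrix"],f["cam_to_world"])
E
```

```text
pics
{'clock': 0.0, 'joints': array([ 1.097874  ,  0.47781598,  0.02233407,  1.55645529, -0.01150092,
        1.10928298, -0.08309445]), 'qvel': array([ 5.44537110e-04, -2.36375175e-04,  1.63442275e-03, -8.03416456e-05,
       -1.75424053e-03, -1.09926976e-03, -4.91268665e-04]), 'tau': array([-1.00034072e-06, -5.96456122e+01,  1.60791814e+00, -2.81199878e+01,
        1.24719847e-02,  9.38360958e-03,  2.42095304e-06]), 'tcp_pos': array([ 0.24058922, -0.62998908,  0.20651337]), 'orientation': array([-1.35905252,  0.93755049, -0.93493893]), 'contact_force': array([-0.42257047, -0.71515036, -0.01484742]), 'moment': array([0.00408634, 0.04956548, 0.00403549]), 'grip_width': 0.0854297595667139} 0.014
scene [[580.45562265   0.         317.5239376 ]
 [  0.         580.45562265 242.50993875]
 [  0.           0.           1.        ]] [[-1.33559877e-02  8.10366473e-01 -5.85771112e-01  1.31015949e+00]
 [ 9.99910666e-01  1.05156695e-02 -8.25108737e-03 -9.62025892e-04]
 [-5.26629171e-04 -5.85828985e-01 -8.10434527e-01  1.01108928e+00]
 [ 0.00000000e+00  0.00000000e+00  0.00000000e+00  1.00000000e+00]]
top [[457.80487431   0.         316.41595022]
 [  0.         457.80487431 235.93373764]
 [  0.           0.           1.        ]] [[ 8.92436608e-04 -9.90000868e-01  1.41058448e-01  4.24784718e-01]
 [-9.99744455e-01 -4.06955340e-03 -2.22365473e-02  1.84814523e-02]
 [ 2.25882460e-02 -1.41002557e-01 -9.89751509e-01  1.31097080e+00]
 [ 0.00000000e+00  0.00000000e+00  0.00000000e+00  1.00000000e+00]]
wrist [[400.81453568   0.         325.34218239]
 [  0.         400.81453568 237.56879511]
 [  0.           0.           1.        ]] [[ 0.35696813 -0.90036499 -0.24883055  0.30413906]
 [-0.93411589 -0.34438975 -0.09393192 -0.6067677 ]
 [-0.00112168  0.26596727 -0.96398141  0.37162761]
 [ 0.          0.          0.          1.        ]]
```

View pics/scene0.png

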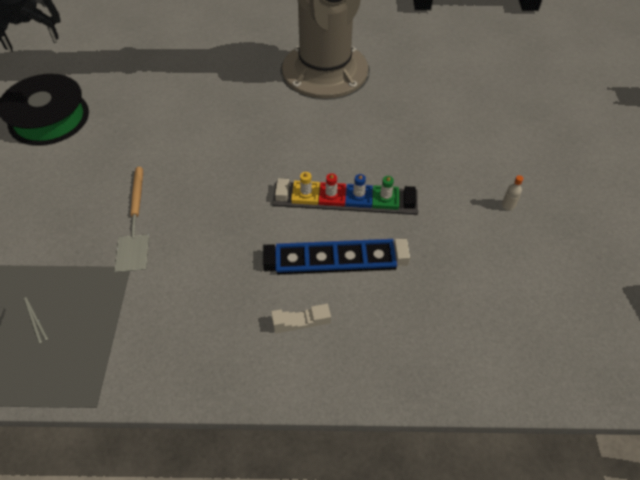

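View pics/top0.png

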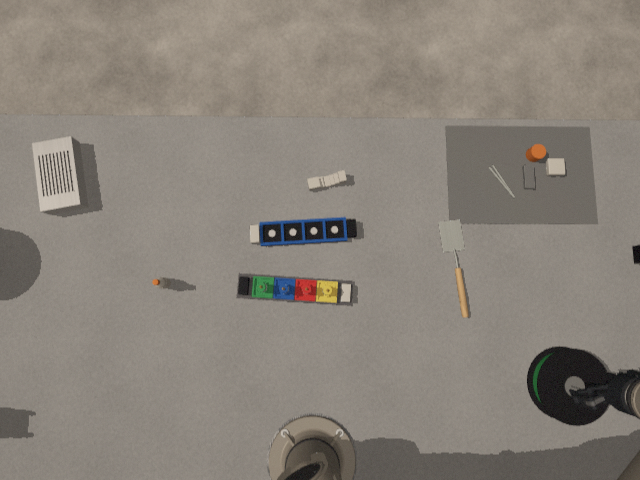

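```bash
python3 - <<'E'
from bench import r
for n in ("top","scene"):
  for t in "hotend_red hotend_blue hotend_yellow hotend_green holder_red holder_blue holder_yellow holder_green white_block dock print scraper glue".split():
    print(n,t,[(([round(float(v)) for v in d["rect"]]),round(d["p"],2)) for d in r.recognise(n,t)[:2]])
from scipy.spatial.transform import Rotation as R
o=r.get_obs();print(o['clock'],R.from_rotvec(o['orientation']).as_matrix().round(3))
E
```

```text
top hotend_red []
top hotend_blue [([280, 282, 292, 296], 0.46)]
top hotend_yellow [([322, 286, 334, 292], 0.41)]
top hotend_green [([256, 280, 271, 292], 0.49)]
top holder_red [([294, 277, 318, 299], 0.88), ([316, 281, 336, 301], 0.71)]
top holder_blue [([276, 273, 294, 300], 0.63)]
top holder_yellow [([318, 284, 337, 299], 0.81), ([442, 223, 468, 316], 0.16)]
top holder_green [([254, 276, 271, 297], 0.81)]
top white_block [([340, 286, 349, 299], 0.52)]
top dock [([246, 218, 357, 250], 0.85)]
top print [([307, 170, 345, 189], 0.8)]
top scraper [([439, 218, 463, 313], 0.67), ([151, 278, 169, 287], 0.23)]
top glue [([152, 278, 170, 288], 0.58)]
scene hotend_red [([322, 171, 340, 199], 0.81)]
scene hotend_blue []
scene hotend_yellow [([300, 173, 313, 195], 0.65)]
scene hotend_green [([377, 176, 394, 201], 0.66)]
scene holder_red [([346, 184, 374, 207], 0.63), ([319, 182, 345, 209], 0.6)]
scene holder_blue [([347, 182, 376, 207], 0.97)]
scene holder_yellow [([291, 181, 318, 204], 0.79)]
scene holder_green [([370, 185, 400, 210], 0.61), ([500, 177, 523, 212], 0.47)]
scene white_block [([277, 178, 288, 202], 0.78), ([348, 174, 367, 200], 0.34)]
scene dock [([263, 239, 410, 278], 0.85)]
scene print [([273, 306, 334, 330], 0.56)]
scene scraper [([117, 168, 148, 272], 0.78)]
scene glue [([500, 176, 524, 209], 0.65)]
1.45 [[ 0.357  0.     0.934]
 [-0.934 -0.     0.357]
 [ 0.    -1.     0.   ]]
```

The scene and top views agree. The rail runs, from its white block at scene (282,190), yellow, red, blue, green. The dock's white block is at the opposite end, at scene (402,250). So each hot end goes almost straight across. Next I'll measure positions by colour.

```bash
cat > h.py <<'E'
import numpy as np,cv2
def ray(f,uv,z):
    K=np.array(f["camera_matrix"]);T=np.array(f["cam_to_world"])
    uv=np.atleast_2d(np.array(uv,float))
    d=np.linalg.inv(K)@np.vstack([uv.T,np.ones(len(uv))])
    D=(T[:3,:3]@d).T;o=T[:3,3]
    return o+D*((z-o[2])/D[:,2])[:,None]
E
python3 - <<'E'
from bench import r
from h import *
for n,box in (("top",(225,205,365,312)),("scene",(255,165,425,285))):
    f=r.grab_frame(n); im=f["image"]; x0,y0,x1,y1=box
    c=im[y0:y1,x0:x1][:,:,::-1]; cv2.imwrite(f"pics/{n}c.png",cv2.resize(c,None,fx=4.5,fy=4.5,interpolation=cv2.INTER_CUBIC))
    np.save(f"pics/{n}.npy",im)
    if n=="top": ft=f
    hsv=cv2.cvtColor(im,cv2.COLOR_RGB2HSV)
    m=np.zeros(im.shape[:2],np.uint8); m[y0:y1,x0:x1]=1
    for nm,(a,b) in dict(yellow=(20,35),green=(50,80),blue=(100,125),red=(172,180)).items():
        mk=((hsv[...,0]>=a)&(hsv[...,0]<=b)&(hsv[...,1]>150)&(hsv[...,2]>50)&(m>0)).astype(np.uint8)
        nn,l,s,cc=cv2.connectedComponentsWithStats(mk)
        for i in np.argsort(-s[1:,4])[:3]+1:
            if s[i,4]<30: continue
            pts=np.argwhere(l==i)[:,::-1]; W=ray(f,pts,0.02)
            rc=cv2.minAreaRect((W[:,:2]*1000).astype(np.float32))
            print(n,nm,s[i],"rect mm",np.round(rc[0]),np.round(rc[1]),round(rc[2],1))
E
```

```text
top yellow [316 281  22  21 333] rect mm [453. -39.] [57. 55.] 86.3
top blue [260 218  87  28 740] rect mm [622.  27.] [ 66. 247.] 3.7
top blue [273 278  22  21 369] rect mm [461.  81.] [57. 55.] 87.2
scene yellow [291 172  28  33 544] rect mm [440. -41.] [60. 95.] 85.9
scene green [373 187  26  22 365] rect mm [467. 139.] [56. 59.] 86.5
scene green [384 178   8   8  38] rect mm [420. 146.] [16. 21.] 86.9
scene blue [ 275  240  121   32 1522] rect mm [626.  25.] [ 69. 247.] 3.7
scene blue [346 185  26  22 371] rect mm [463.  80.] [55. 61.] 86.5
scene blue [356 176   9   9  53] rect mm [417.  84.] [18. 24.] 88.5
```

```bash
cat >> h.py <<'E'
from scipy.spatial.transform import Rotation as R
def plan(o,target,yaw,n,grip=1):
    """rows to move tcp to target with tool-x at world angle yaw(deg)"""
    M=R.from_rotvec(o['orientation']).as_matrix(); a=np.degrees(np.arctan2(M[1,0],M[0,0]))
    da=(yaw-a+180)%360-180; s=-da/n   # tool y is down
    d=(np.array(target)-o['tcp_pos'])/n
    print("da",da,"dworld",d*n)
    for i in range(n):
        v=100*M.T@d; print([*np.round(v,2).tolist(),round(s,1),grip])
        M=M@R.from_rotvec([0,np.radians(s),0]).as_matrix()
E
python3 - <<'E'
from bench import r
from h import *
plan(r.get_obs(),[0.44,0.03,0.25],-4,14)
E
```

```text
da 65.09976257395763 dworld [0.19919858 0.66059949 0.04250183]
[-3.9, -0.3, 3.01, np.float64(-4.6), 1]
[-3.64, -0.3, 3.32, np.float64(-4.6), 1]
[-3.36, -0.3, 3.6, np.float64(-4.6), 1]
[-3.06, -0.3, 3.86, np.float64(-4.6), 1]
[-2.74, -0.3, 4.1, np.float64(-4.6), 1]
[-2.39, -0.3, 4.31, np.float64(-4.6), 1]
[-2.04, -0.3, 4.49, np.float64(-4.6), 1]
[-1.67, -0.3, 4.64, np.float64(-4.6), 1]
[-1.29, -0.3, 4.76, np.float64(-4.6), 1]
[-0.9, -0.3, 4.85, np.float64(-4.6), 1]
[-0.5, -0.3, 4.9, np.float64(-4.6), 1]
[-0.1, -0.3, 4.93, np.float64(-4.6), 1]
[0.3, -0.3, 4.92, np.float64(-4.6), 1]
[0.7, -0.3, 4.88, np.float64(-4.6), 1]
```

View pics/topc.png

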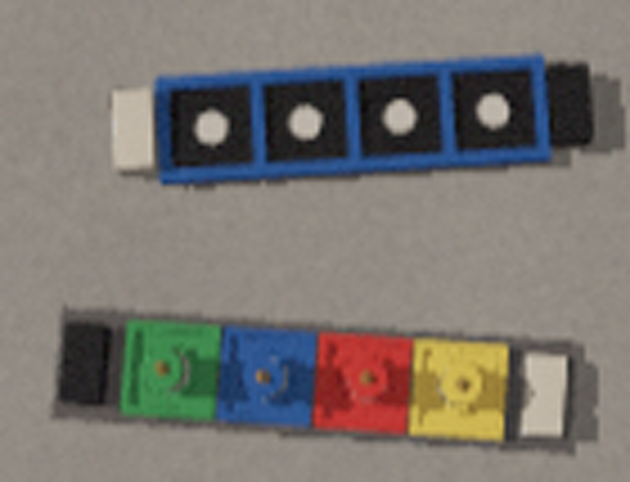

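View pics/scenec.png

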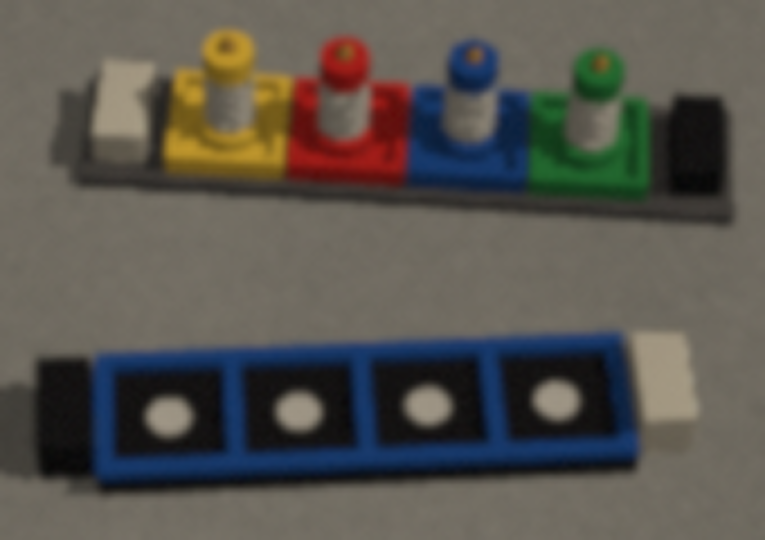

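Both crops show the white pocket-centre dots and the brass tips clearly. From top crop to real pixels: dots at about (212,127), (306,123), (400,117), (494,111); tips at about (163,369), (263,377), (369,378), (464,385).

```bash
python3 - <<'E'
from bench import r
from h import *
ft=r.grab_frame("top"); fs=r.grab_frame("scene")
c=lambda p,x0,y0:(np.array(p)+.5)/4.5-.5+[x0,y0]
print("tips G B R Y");
print((1000*ray(ft,c([(163,369),(263,377),(369,378),(464,385)],225,205),.08)).round(1)[:,:2])
print((1000*ray(fs,c([(601,63),(477,55),(347,51),(228,46)],255,165),.08)).round(1)[:,:2])
print("dots white->black")
for f,n in((ft,"top"),(fs,"scene")):
    im=f["image"].astype(int); mk=((im.min(2)>110)).astype(np.uint8)
    nn,l,s,cc=cv2.connectedComponentsWithStats(mk)
    Y=(205,250) if n=="top" else (235,275)
    k=[i for i in range(1,nn) if 15<s[i,4]<160 and Y[0]<cc[i][1]<Y[1] and 255<cc[i][0]<400]
    print(n,cc[k].round(1).tolist(),(1000*ray(f,cc[k],.012)).round(1)[:,:2])
print(r.get_obs()['clock'])
E
```

```text
tips G B R Y
[[463.1 139. ]
 [458.5  79.8]
 [458.   16.9]
 [453.9 -39.5]]
[[465.7 139.2]
 [461.3  80.1]
 [459.5  17.8]
 [457.  -39.3]]
dots white->black
top [[313.3, 230.2], [334.2, 229.0], [292.6, 231.8], [271.5, 233.0]] [[626.4  -1.8]
 [630.1 -61.8]
 [621.6  57.8]
 [617.9 117.9]]
scene [[378.3, 253.6], [320.9, 256.0], [349.6, 254.8], [292.1, 257.2]] [[614.9 116.5]
 [622.6  -3.6]
 [618.9  56.3]
 [626.4 -63.7]]
1.65
```

>>> {"api": "send_rows", "payload": {"plan": [[-3.9, -0.3, 3.0, -4.65, 1], [-3.65, -0.3, 3.3, -4.65, 1], [-3.35, -0.3, 3.6, -4.65, 1], [-3.05, -0.3, 3.85, -4.65, 1], [-2.75, -0.3, 4.1, -4.65, 1], [-2.4, -0.3, 4.3, -4.65, 1], [-2.05, -0.3, 4.5, -4.65, 1], [-1.65, -0.3, 4.65, -4.65, 1], [-1.3, -0.3, 4.75, -4.65, 1], [-0.9, -0.3, 4.85, -4.65, 1], [-0.5, -0.3, 4.9, -4.65, 1], [-0.1, -0.3, 4.9, -4.65, 1]]}}

```text
clock: 3.15
tcp_pos: [0.4113, -0.0632, 0.244]
orientation: [-1.564, 0.179, -0.181]
contact_force: [-0.4, 0.0, 0.9]
grip_width: 0.0854
```

```bash
python3 - <<'E'
from bench import r
from h import *
plan(r.get_obs(),[0.4555,-0.0395,0.13],0,4)
E
```

```text
da 13.158013906045625 dworld [ 0.0441579  0.0237062 -0.1139956]
[0.94, 2.85, 0.83, np.float64(-3.3), 1]
[0.98, 2.85, 0.77, np.float64(-3.3), 1]
[1.03, 2.85, 0.72, np.float64(-3.3), 1]
[1.07, 2.85, 0.66, np.float64(-3.3), 1]
```

>>> {"api": "send_rows", "payload": {"plan": [[0.95, 2.85, 0.85, -3.3, 1], [1.0, 2.85, 0.75, -3.3, 1], [1.05, 2.85, 0.7, -3.3, 1], [1.05, 2.85, 0.65, -3.3, 1], [0, 0, 0, 0, 1]]}}

```text
clock: 3.78
tcp_pos: [0.4544, -0.0408, 0.1282]
orientation: [-1.57, 0.004, 0.002]
contact_force: [-0.1, 0.3, 0.6]
grip_width: 0.0854
```

```bash
python3 - <<'E'
from bench import r
from h import *
f=r.grab_frame("wrist"); cv2.imwrite("pics/w1.png",f["image"][:,:,::-1])
o=r.get_obs(); print(o['tcp_pos'],R.from_rotvec(o['orientation']).as_matrix().round(3)[:,0],o['clock'])
def proj(p):
    T=np.linalg.inv(f["cam_to_world"]); q=f["camera_matrix"]@(T[:3,:3]@p+T[:3,3]); return q[:2]/q[2]
for n,p in dict(Y=(.4555,-.0395,.08),R=(.4585,.0175,.08),P4=(.628,-.0627,.012),P3=(.6245,-.0027,.012)).items(): print(n,proj(np.array(p)).round(0))
plan(o,[0.4555,-0.0395,0.046],0,3)
E
```

```text
[ 0.45492032 -0.04115378  0.12931858] [ 1.    -0.002 -0.002] 3.825
Y [326. 249.]
R [332. 144.]
P4 [562. 252.]
P3 [570. 170.]
da 0.13083795022510003 dworld [ 0.00057968  0.00165378 -0.08331858]
[0.02, 2.78, 0.05, np.float64(-0.0), 1]
[0.02, 2.78, 0.05, np.float64(-0.0), 1]
[0.02, 2.78, 0.05, np.float64(-0.0), 1]
```

View pics/w1.png

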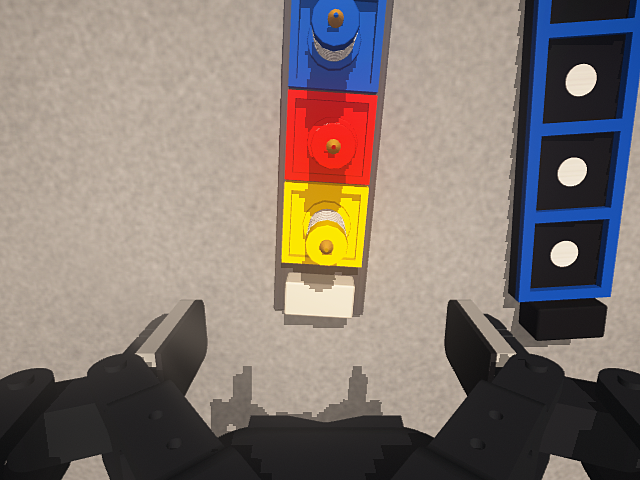

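The wrist image agrees with the predicted positions to about 1 mm: yellow tip at (326,246), red tip at (333,146), dots at (565,253) and (572,172). Now I'll grasp yellow.

>>> {"api": "send_rows", "payload": {"plan": [[0.1, 4.0, 0.1, 0, 1], [0, 4.3, 0, 0, 1], [0, 0, 0, 0, 1], [0, 0, 0, 0, 0], [0, 0, 0, 0, 0], [0, 0, 0, 0, 0], [0, 0, 0, 0, 0], [0, 0, 0, 0, 0]], "force": 45}}

```text
clock: 4.82
tcp_pos: [0.4596, -0.0402, 0.0489]
orientation: [-1.571, -0.003, -0.006]
contact_force: [-0.7, -0.9, 18.4]
grip_width: 0.0129
```

```bash
python3 - <<'E'
from bench import r
from h import *
f=r.grab_frame("wrist"); cv2.imwrite("pics/w2.png",f["image"][:,:,::-1])
f=r.grab_frame("scene"); cv2.imwrite("pics/s2.png",cv2.resize(f["image"][130:290,240:440,::-1],None,fx=4,fy=3.75))
o=r.get_obs(); print(o['tcp_pos'],o['grip_width'],o['contact_force'],o['moment'])
E
```

```text
[ 0.45962641 -0.04024778  0.04889766] 0.013100837408228216 [-0.97661752 -0.45679971 17.2188    ] [-0.09013077  0.07779024 -0.01782794]
```

View pics/w2.png

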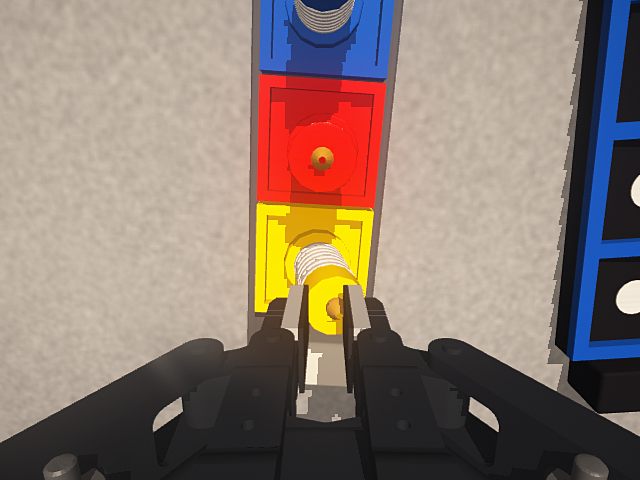

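View pics/s2.png

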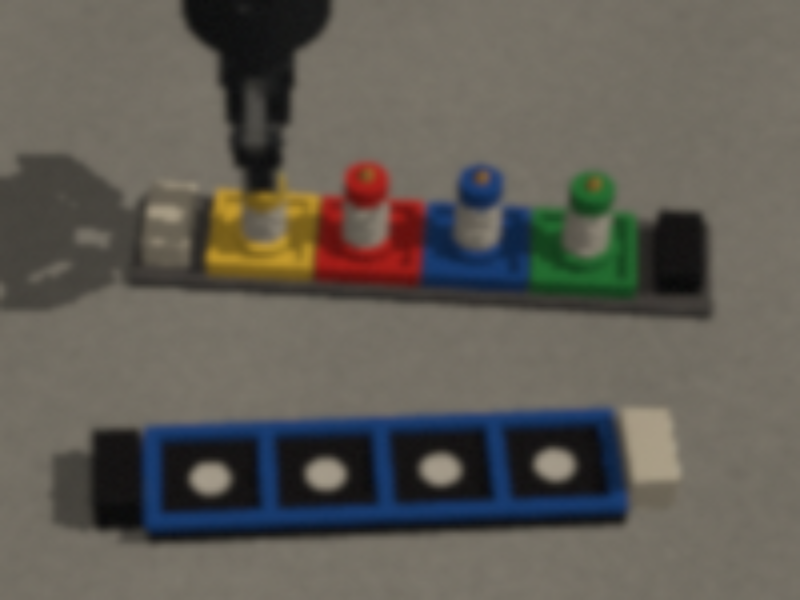

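```bash
python3 - <<'E'
from bench import r
from h import *
f=r.grab_frame("wrist"); o=r.get_obs(); M=R.from_rotvec(o['orientation']).as_matrix()
def proj(p):
    T=np.linalg.inv(f["cam_to_world"]); q=f["camera_matrix"]@(T[:3,:3]@np.array(p)+T[:3,3]); return (q[:2]/q[2]).round()
t=o['tcp_pos'];print(t,M.round(3))
for y in(-.014,0,.005,.014):
  print(y,[proj(t+M@[x,y,z]) for x in(-.0065,.0065) for z in(-.011,.011)])
print("tip",proj([.4555,-.0395,.08]),proj([.4555,-.0395,.072]), ray(f,[(336,308)],.08))
print(f["cam_to_world"])
for c,n in(("wrist","hotend_yellow"),): print(r.recognise(c,n))
E
```

```text
[ 0.45963153 -0.04027591  0.04889909] [[ 1.     0.006  0.002]
 [-0.002 -0.001  1.   ]
 [ 0.006 -1.    -0.001]]
-0.014 [array([308., 321.]), array([308., 272.]), array([340., 321.]), array([340., 272.])]
0 [array([310., 307.]), array([309., 260.]), array([339., 307.]), array([339., 260.])]
0.005 [array([310., 302.]), array([309., 257.]), array([338., 302.]), array([339., 257.])]
0.014 [array([311., 294.]), array([310., 251.]), array([338., 294.]), array([338., 251.])]
tip [313. 314.] [313. 305.] [[ 0.46391172 -0.03705027  0.08      ]]
[[ 0.99997826 -0.00327728  0.0057226   0.459277  ]
 [-0.00163048 -0.96369864 -0.26698741  0.02667634]
 [ 0.00638986  0.26697228 -0.96368303  0.21385791]
 [ 0.          0.          0.          1.        ]]
[{'rect': [280.2, 230.4, 361.1, 339.5], 'p': 0.75}]
```

```bash
python3 - <<'E'
import cv2
im=cv2.imread("pics/w2.png")[210:400,220:440]; cv2.imwrite("pics/w2z.png",cv2.resize(im,None,fx=3.1,fy=3.1,interpolation=cv2.INTER_CUBIC))
E
```

```text
(no output)
```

View pics/w2z.png

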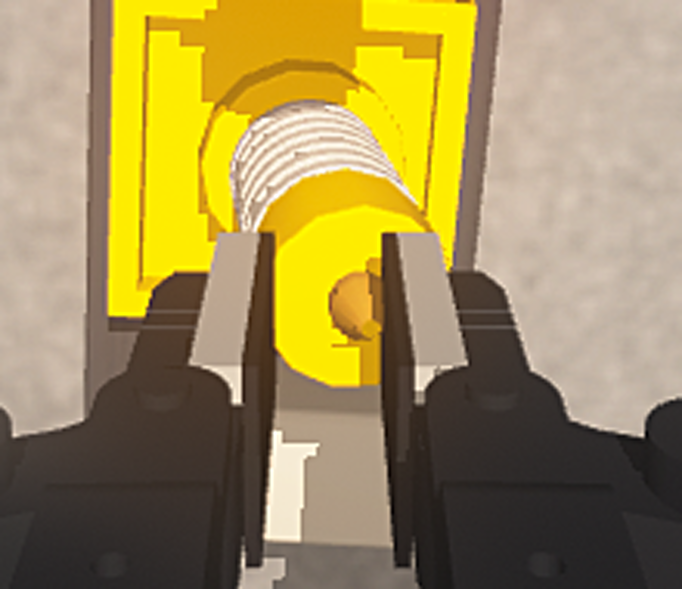

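The wrist view shows the pads above the sleeve's top face. They pinch round the nozzle and have tilted the hot end slightly. So the fingertips stand about 25–35 mm higher than the TCP reading and tip_extent imply. I'll release gently, back off and calibrate the real fingertip height from the images.

>>> {"api": "send_rows", "payload": {"plan": [[0, -0.3, 0, 0, 0.3], [0, -0.3, 0, 0, 0.6], [0, 0, 0, 0, 1], [0, 0, 0, 0, 1], [0, 0, 0, 0, 1]]}}

```text
clock: 5.65
tcp_pos: [0.4562, -0.0403, 0.0523]
orientation: [-1.571, 0.002, -0.001]
contact_force: [-0.1, -0.1, 0.2]
grip_width: 0.0856
```

```bash
python3 - <<'E'
from bench import r
from h import *
print(r.tip_extent)
f=r.grab_frame("wrist"); cv2.imwrite("pics/w3.png",f["image"][:,:,::-1])
g=r.grab_frame("scene"); cv2.imwrite("pics/s3.png",cv2.resize(g["image"][100:240,240:440,::-1],None,fx=4,fy=4,interpolation=cv2.INTER_CUBIC))
o=r.get_obs(); M=R.from_rotvec(o['orientation']).as_matrix(); t=o['tcp_pos'];print(t,o['grip_width'],o['contact_force'])
def proj(f,p):
    T=np.linalg.inv(f["cam_to_world"]); q=f["camera_matrix"]@(T[:3,:3]@np.array(p)+T[:3,3]); return (q[:2]/q[2])
for y in(-.05,-.03,-.01,.014):
  print(y,"wrist inner +y pad edge",[proj(f,t+M@[x,y,.011]).round() for x in(-.0427,.0427)], "scene(crop) ",[((proj(g,t+M@[x,y,0])-[240,100])*4).round() for x in(-.05,.05)])
print("yellow tip exp",proj(f,[.4555,-.0395,.08]).round())
E
```

```text
0.014
[ 0.45631294 -0.0403338   0.05235169] 0.08518533973951264 [-0.49028401 -0.55768279  0.30468282]
-0.05 wrist inner +y pad edge [array([187., 311.]), array([460., 311.])] scene(crop)  [array([261., 202.]), array([256., 340.])]
-0.03 wrist inner +y pad edge [array([206., 287.]), array([442., 287.])] scene(crop)  [array([262., 228.]), array([257., 366.])]
-0.01 wrist inner +y pad edge [array([220., 268.]), array([428., 268.])] scene(crop)  [array([262., 253.]), array([257., 390.])]
0.014 wrist inner +y pad edge [array([233., 251.]), array([415., 251.])] scene(crop)  [array([263., 283.]), array([258., 419.])]
yellow tip exp [322. 310.]
```

View pics/w3.png

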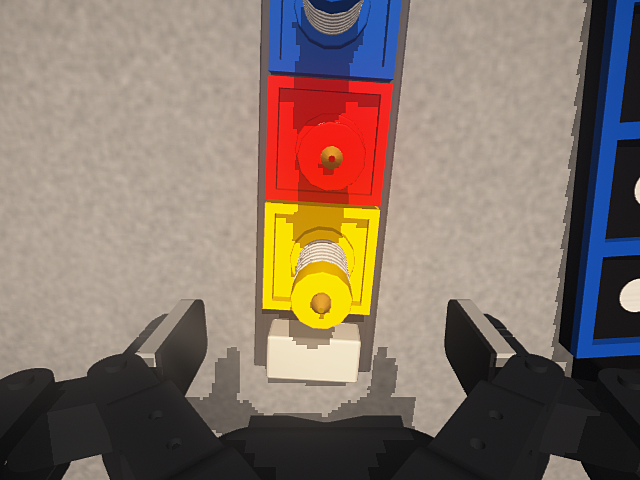

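View pics/s3.png

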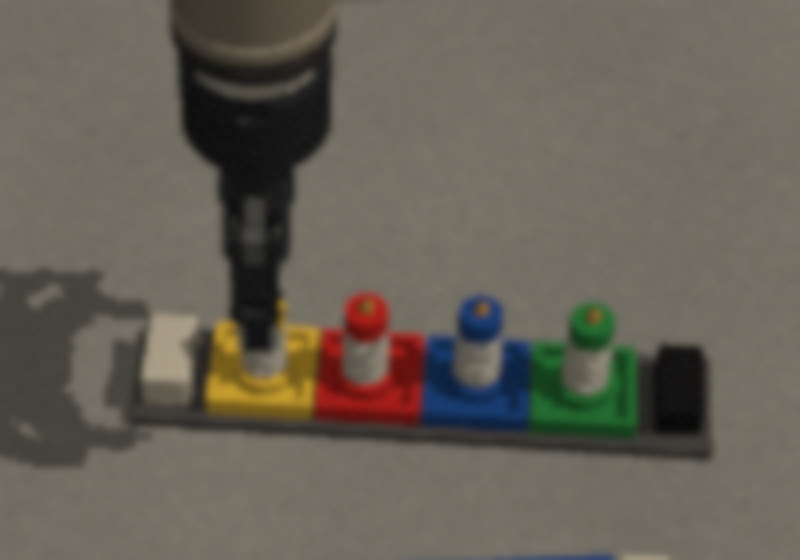

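The hot end settled back upright, with its tip at (321,303). Both views put the open fingertips about 38 mm behind the reported TCP, so about 25 mm behind when shut. A grasp therefore needs the TCP reading at about z = 0.010. Descending and watching the force.

>>> {"api": "send_rows", "payload": {"plan": [[0, 2.0, 0.05, 0, 1], [0, 2.2, 0.05, 0, 1], [0, 0, 0, 0, 1]]}}

```text
clock: 6.12
tcp_pos: [0.4551, -0.0392, 0.0094]
orientation: [-1.571, 0.003, 0.001]
contact_force: [-0.1, -0.1, -0.1]
grip_width: 0.0855
```

```bash
python3 - <<'E'
from bench import r
from h import *
f=r.grab_frame("wrist"); cv2.imwrite("pics/w4.png",f["image"][:,:,::-1])
o=r.get_obs(); print(o['tcp_pos'],o['contact_force'])
E
```

```text
[ 0.45589266 -0.03916238  0.01023935] [-0.01976342  0.10089257  0.27818726]
```

View pics/w4.png

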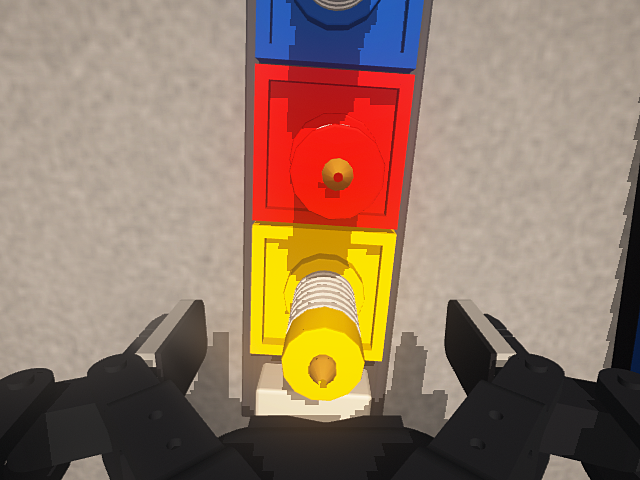

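>>> {"api": "send_rows", "payload": {"plan": [[0, 0, 0, 0, 0], [0, 0, 0, 0, 0], [0, 0, 0, 0, 0], [0, 0, 0, 0, 0], [0, 0, 0, 0, 0]], "force": 45}}

```text
clock: 6.8
tcp_pos: [0.4566, -0.0395, 0.011]
orientation: [-1.571, 0.001, -0.002]
contact_force: [-1.9, -0.2, 5.5]
grip_width: 0.0237
```

```bash
python3 - <<'E'
from bench import r
from h import *
f=r.grab_frame("wrist"); cv2.imwrite("pics/w5.png",f["image"][:,:,::-1])
o=r.get_obs(); print(o['tcp_pos'],o['contact_force'],o['grip_width'])
E
```

```text
[ 0.45662266 -0.03947295  0.01098901] [-1.46247338  0.06382799  5.09338436] 0.024147040687127516
```

View pics/w5.png

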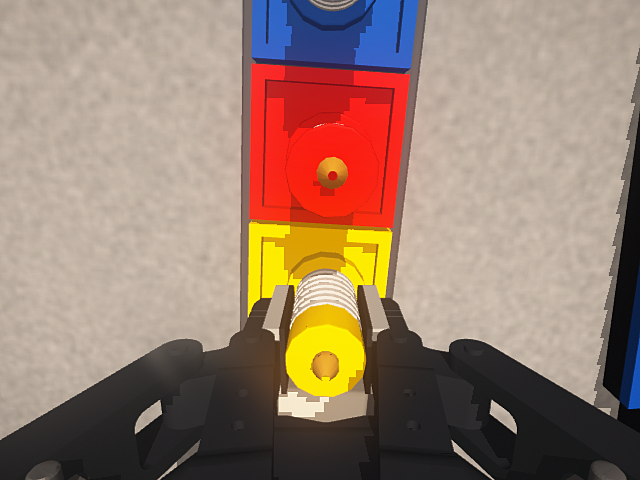

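>>> {"api": "send_rows", "payload": {"plan": [[0, -1.5, 0, 0, 0], [0, -2.0, 0, 0, 0], [3.0, 0, -0.4, 0, 0], [4.0, 0, -0.6, 0, 0], [4.0, 0, -0.5, 0, 0], [4.0, 0, -0.5, 0, 0], [2.1, 0, -0.3, 0, 0], [0, 0, 0, 0, 0]]}}

```text
clock: 7.85
tcp_pos: [0.6287, -0.0627, 0.0462]
orientation: [-1.57, 0.001, -0.003]
contact_force: [-0.8, 1.1, -0.5]
grip_width: 0.0242
```

```bash
python3 - <<'E'
from bench import r
from h import *
f=r.grab_frame("wrist"); cv2.imwrite("pics/w6.png",f["image"][:,:,::-1])
g=r.grab_frame("scene"); cv2.imwrite("pics/s6.png",cv2.resize(g["image"][150:290,240:440,::-1],None,fx=4,fy=4,interpolation=cv2.INTER_CUBIC))
o=r.get_obs(); print(o['tcp_pos'],o['contact_force'],o['grip_width'])
E
```

```text
[ 0.6264546  -0.0625011   0.04570324] [-0.14631577  0.45572285 -0.50073578] 0.023793610938103758
```

View pics/w6.png

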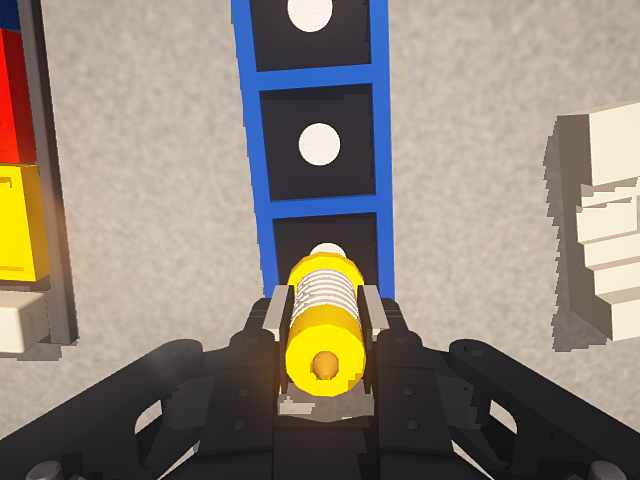

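View pics/s6.png

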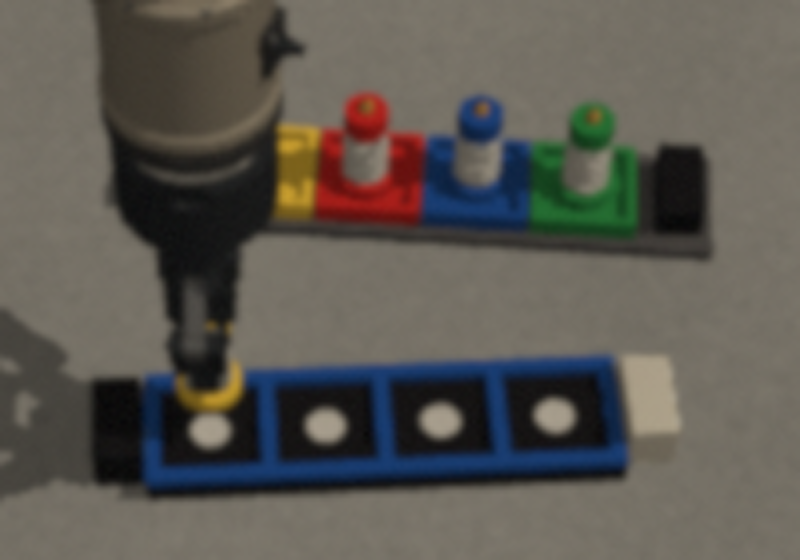

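Yellow is held upright, centred over the pocket at the dock's black end. Lowering it.

>>> {"api": "send_rows", "payload": {"plan": [[0, 1.5, 0, 0, 0], [0, 1.5, 0, 0, 0], [0, 0.6, 0, 0, 0], [0, 0, 0, 0, 0]]}}

```text
clock: 8.45
tcp_pos: [0.6267, -0.0625, 0.0091]
orientation: [-1.571, 0.002, -0.0]
contact_force: [-2.2, 0.1, 3.6]
grip_width: 0.024
```

```bash
python3 - <<'E'
from bench import r
o=r.get_obs(); print(o['tcp_pos'],o['contact_force'],o['grip_width'])
E
```

```text
[ 0.62667184 -0.06251406  0.00912687] [-2.15400931  0.1173888   3.56226855] 0.023953715277775664
```

>>> {"api": "send_rows", "payload": {"plan": [[0, 0, 0, 0, 0.5], [0, 0, 0, 0, 1], [0, 0, 0, 0, 1], [0, 0, 0, 0, 1], [0, -3.0, 0, 0, 1], [0, -4.0, 0, 0, 1], [-4.0, 0, 2.0, 0, 1], [-4.5, 0, 2.0, 0, 1], [-4.5, 0, 2.0, 0, 1], [-3.8, 0, 2.0, 0, 1], [0, 0, 0, 0, 1]]}}

```text
clock: 9.82
tcp_pos: [0.4567, 0.0187, 0.0795]
orientation: [-1.572, -0.0, 0.003]
contact_force: [0.3, 0.6, 0.5]
grip_width: 0.0856
```

```bash
cat > chk.py <<'E'
import sys
from bench import r
from h import *
k=sys.argv[1]; hx=np.array(eval(sys.argv[2])) 
f=r.grab_frame("wrist"); cv2.imwrite(f"pics/w{k}.png",f["image"][:,:,::-1])
g=r.grab_frame("scene"); cv2.imwrite(f"pics/s{k}.png",cv2.resize(g["image"][150:290,240:440,::-1],None,fx=4,fy=4,interpolation=cv2.INTER_CUBIC))
o=r.get_obs(); print(o['clock'],o['tcp_pos'],o['contact_force'],o['grip_width'])
T=np.linalg.inv(f["cam_to_world"]); q=f["camera_matrix"]@(T[:3,:3]@hx+T[:3,3]); print("exp px",(q[:2]/q[2]).round())
plan(o,[hx[0],hx[1],.010],0,1)
E
python3 chk.py 7 "[.4585,.0175,.08]"
```

```text
9.925 [0.4601831  0.01755045 0.07991466] [-0.14474051  0.16940536  0.72804906] 0.08549764244122376
exp px [328. 287.]
da 0.07921509771421142 dworld [-1.68309647e-03 -5.04545855e-05 -6.99146562e-02]
[-0.18, 6.99, -0.0, np.float64(-0.1), 1]
```

View pics/w7.png

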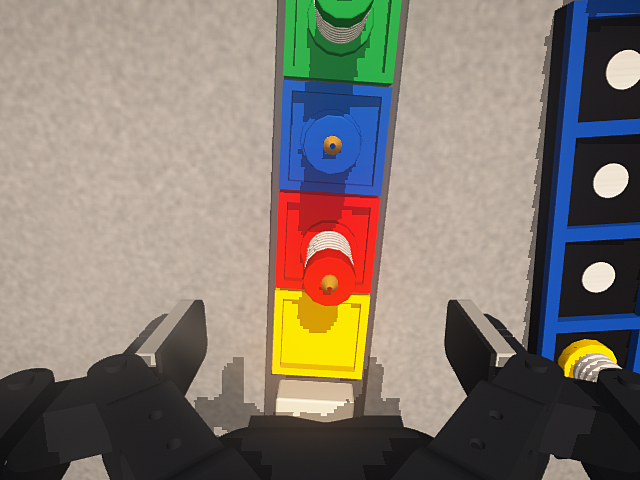

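View pics/s7.png

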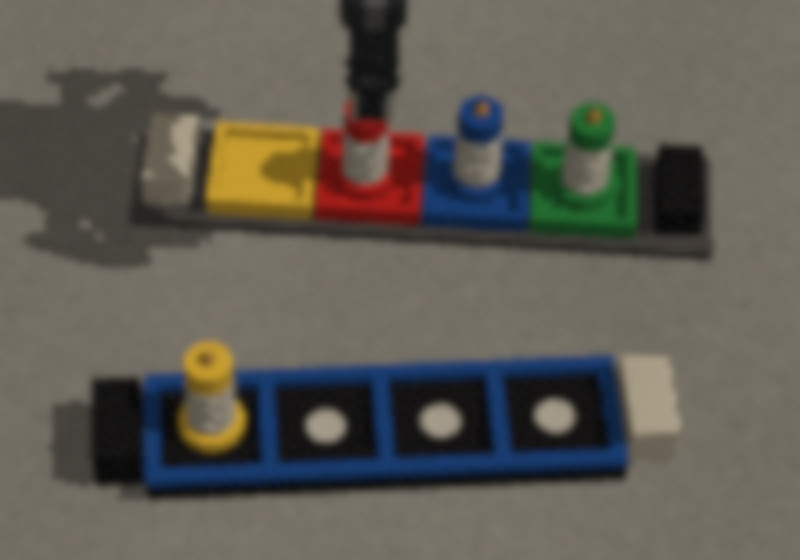

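Yellow stands upright in its pocket. The red tip at (329,284) matches its prediction. Descending and gripping red.

>>> {"api": "send_rows", "payload": {"plan": [[-0.2, 3.0, 0.1, 0, 1], [0, 4.0, 0, 0, 1], [0, 0, 0, 0, 1], [0, 0, 0, 0, 0], [0, 0, 0, 0, 0], [0, 0, 0, 0, 0], [0, 0, 0, 0, 0], [0, 0, 0, 0, 0]], "force": 45}}

```text
clock: 10.92
tcp_pos: [0.4583, 0.0185, 0.0104]
orientation: [-1.571, 0.0, -0.003]
contact_force: [-0.3, -1.0, 7.7]
grip_width: 0.024
```

>>> {"api": "send_rows", "payload": {"plan": [[0, -1.5, 0, 0, 0], [0, -2.0, 0, 0, 0], [3.0, 0, -0.4, 0, 0], [4.0, 0, -0.5, 0, 0], [4.0, 0, -0.5, 0, 0], [3.5, 0, -0.4, 0, 0], [2.1, 0, -0.3, 0, 0], [0, 0, 0, 0, 0]]}}

```text
clock: 11.92
tcp_pos: [0.6247, -0.0029, 0.0453]
orientation: [-1.57, 0.001, -0.003]
contact_force: [-0.7, 1.3, -0.6]
grip_width: 0.024
```

```bash
python3 chk.py 8 "[.6245,-.0027,.012]"
```

```text
12.025 [ 0.62256871 -0.00250085  0.04480548] [-0.29233975 -0.42961743 -0.37051899] 0.02408005948639486
exp px [324. 259.]
da 0.09546565786124006 dworld [ 0.00193129 -0.00019915 -0.03480548]
[0.2, 3.48, -0.02, np.float64(-0.1), 1]
```

View pics/w8.png

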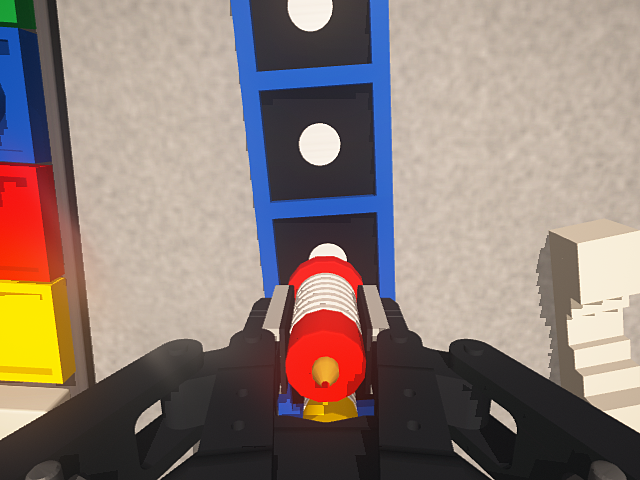

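Red is held upright over the third pocket. Lowering it.

>>> {"api": "send_rows", "payload": {"plan": [[0.1, 1.5, 0, 0, 0], [0, 1.5, 0, 0, 0], [0, 0.6, 0, 0, 0], [0, 0, 0, 0, 0]]}}

```text
clock: 12.52
tcp_pos: [0.623, -0.0027, 0.0085]
orientation: [-1.572, 0.003, 0.001]
contact_force: [-5.3, -0.9, 8.2]
grip_width: 0.0241
```

>>> {"api": "send_rows", "payload": {"plan": [[0, 0, 0, 0, 0.5], [0, 0, 0, 0, 1], [0, 0, 0, 0, 1], [0, 0, 0, 0, 1], [0, -3.0, 0, 0, 1], [0, -4.0, 0, 0, 1], [-4.0, 0, 2.0, 0, 1], [-4.5, 0, 2.1, 0, 1], [-4.3, 0, 2.1, 0, 1], [-3.7, 0, 2.1, 0, 1], [0, 0, 0, 0, 1]]}}

```text
clock: 13.9
tcp_pos: [0.4569, 0.082, 0.0786]
orientation: [-1.571, -0.001, 0.003]
contact_force: [1.2, -0.4, 0.8]
grip_width: 0.0856
```

```bash
python3 chk.py 9 "[.460,.080,.08]"
```

```text
14.0 [0.46021058 0.08063037 0.07883875] [ 0.50922807  1.04190517 -0.09352401] 0.08541877840540478
exp px [331. 289.]
da 0.0688001809107277 dworld [-0.00021058 -0.00063037 -0.06883875]
[-0.03, 6.88, -0.06, np.float64(-0.1), 1]
```

View pics/w9.png

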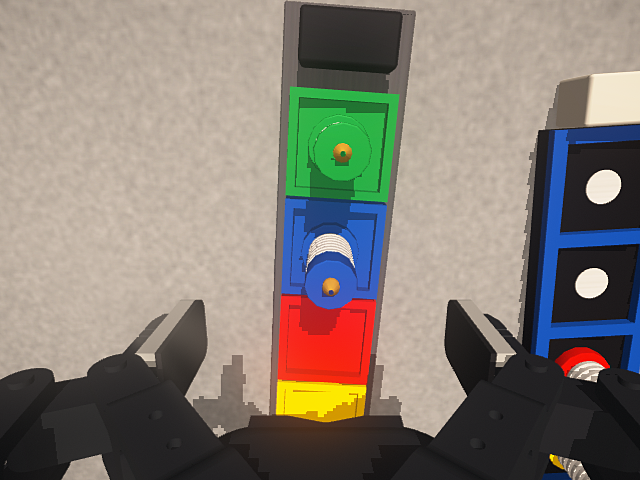

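View pics/s9.png

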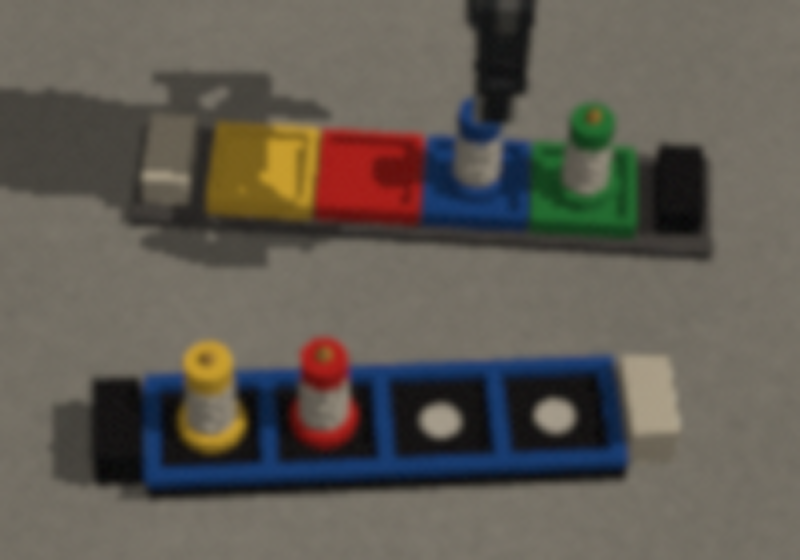

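Red is standing in its pocket. The blue tip at (330,287) matches its prediction of (331,289). Gripping blue.

>>> {"api": "send_rows", "payload": {"plan": [[0, 3.0, 0, 0, 1], [0, 3.9, 0, 0, 1], [0, 0, 0, 0, 1], [0, 0, 0, 0, 0], [0, 0, 0, 0, 0], [0, 0, 0, 0, 0], [0, 0, 0, 0, 0], [0, 0, 0, 0, 0]], "force": 45}}

```text
clock: 15.0
tcp_pos: [0.4603, 0.0806, 0.0105]
orientation: [-1.571, 0.0, -0.003]
contact_force: [-1.0, -0.3, 6.9]
grip_width: 0.0241
```

>>> {"api": "send_rows", "payload": {"plan": [[0, -1.5, 0, 0, 0], [0, -2.0, 0, 0, 0], [3.0, 0, -0.5, 0, 0], [4.0, 0, -0.5, 0, 0], [4.0, 0, -0.5, 0, 0], [3.1, 0, -0.5, 0, 0], [2.0, 0, -0.3, 0, 0], [0, 0, 0, 0, 0]]}}

```text
clock: 16.0
tcp_pos: [0.6219, 0.0569, 0.0453]
orientation: [-1.57, 0.001, -0.004]
contact_force: [-1.7, 0.4, -0.5]
grip_width: 0.0238
```

```bash
python3 chk.py 10 "[.620,.057,.012]"
```

```text
16.1 [0.61977073 0.05757422 0.04486844] [-0.15027893  1.05046736 -0.67069675] 0.023917553417533977
exp px [320. 260.]
da 0.08713732175550604 dworld [ 0.00022927 -0.00057422 -0.03486844]
[0.03, 3.49, -0.06, np.float64(-0.1), 1]
```

View pics/w10.png

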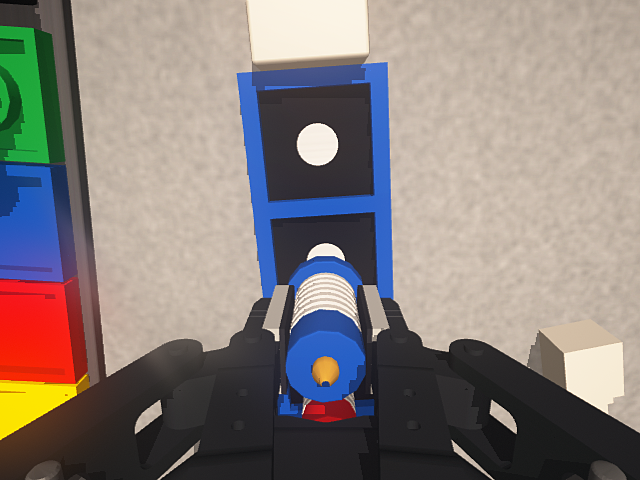

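Blue is held upright over the second pocket from the white block. Lowering it.

>>> {"api": "send_rows", "payload": {"plan": [[0.1, 1.5, 0, 0, 0], [0, 1.5, 0, 0, 0], [0, 0.55, 0, 0, 0], [0, 0, 0, 0, 0]]}}

```text
clock: 16.6
tcp_pos: [0.6209, 0.0575, 0.0086]
orientation: [-1.571, 0.002, 0.0]
contact_force: [-1.5, 0.9, 1.6]
grip_width: 0.0239
```

>>> {"api": "send_rows", "payload": {"plan": [[0, 0, 0, 0, 0.5], [0, 0, 0, 0, 1], [0, 0, 0, 0, 1], [0, 0, 0, 0, 1], [0, -3.0, 0, 0, 1], [0, -4.0, 0, 0, 1], [-4.0, 0, 2.0, 0, 1], [-4.3, 0, 2.1, 0, 1], [-4.1, 0, 2.1, 0, 1], [-3.3, 0, 2.0, 0, 1], [0, 0, 0, 0, 1]]}}

```text
clock: 17.98
tcp_pos: [0.4623, 0.1412, 0.0792]
orientation: [-1.571, -0.002, 0.003]
contact_force: [0.8, -0.8, -0.6]
grip_width: 0.0855
```

```bash
python3 chk.py 11 "[.4645,.139,.08]"
```

```text
18.075 [0.46519573 0.13961641 0.07930122] [-0.15913468 -0.88842949 -0.51205313] 0.08512721321656078
exp px [329. 289.]
da 0.07369107271898656 dworld [-0.00069573 -0.00061641 -0.06930122]
[-0.08, 6.93, -0.06, np.float64(-0.1), 1]
```

View pics/w11.png

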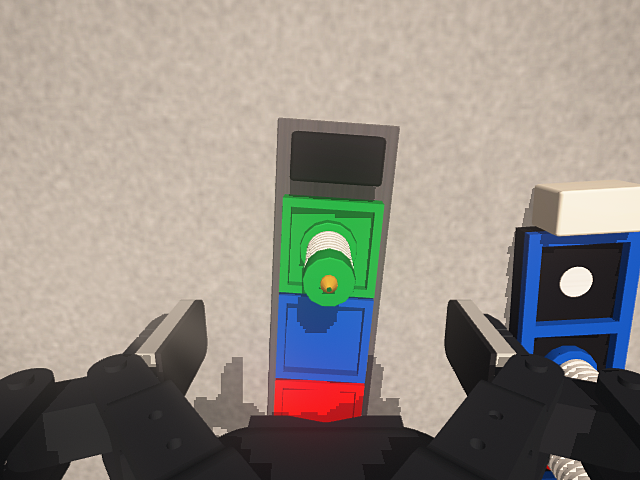

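View pics/s11.png

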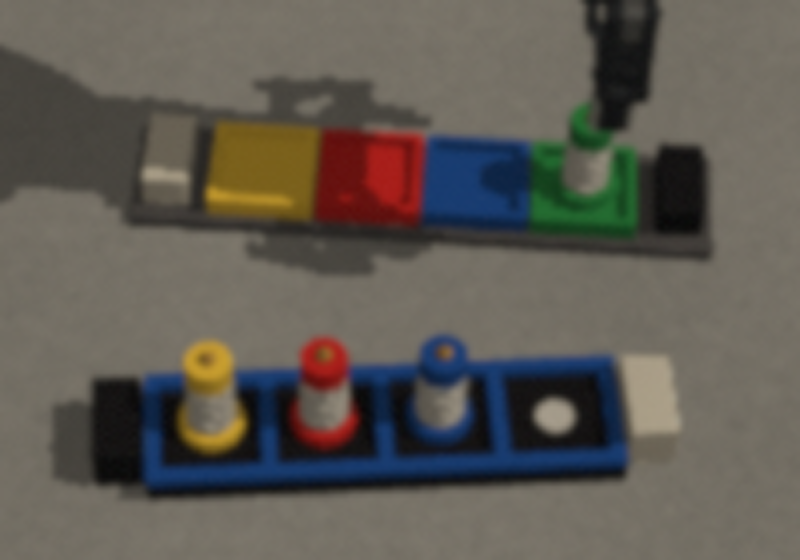

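Three hot ends stand in their pockets. The green tip at (329,284) matches its prediction within 2 mm. Gripping green.

>>> {"api": "send_rows", "payload": {"plan": [[0, 3.0, 0.1, 0, 1], [0, 3.9, 0, 0, 1], [0, 0, 0, 0, 1], [0, 0, 0, 0, 0], [0, 0, 0, 0, 0], [0, 0, 0, 0, 0], [0, 0, 0, 0, 0], [0, 0, 0, 0, 0]], "force": 45}}

```text
clock: 19.08
tcp_pos: [0.4654, 0.1407, 0.011]
orientation: [-1.571, 0.0, -0.003]
contact_force: [-0.3, -0.8, 6.7]
grip_width: 0.0237
```

>>> {"api": "send_rows", "payload": {"plan": [[0, -1.5, 0, 0, 0], [0, -2.0, 0, 0, 0], [3.0, 0, -0.5, 0, 0], [3.5, 0, -0.6, 0, 0], [3.5, 0, -0.5, 0, 0], [3.1, 0, -0.5, 0, 0], [2.0, 0, -0.3, 0, 0], [0, 0, 0, 0, 0]]}}

```text
clock: 20.08
tcp_pos: [0.6171, 0.1158, 0.0458]
orientation: [-1.57, 0.002, -0.004]
contact_force: [-0.6, -0.4, -1.3]
grip_width: 0.024
```

```bash
python3 chk.py 12 "[.6165,.117,.012]"
```

```text
20.175 [0.61488255 0.11655157 0.04536577] [-0.51779281  0.62631144 -1.57274045] 0.02369682862460146
exp px [323. 257.]
da 0.08888556721035457 dworld [ 0.00161745  0.00044843 -0.03536577]
[0.16, 3.54, 0.04, np.float64(-0.1), 1]
```

View pics/w12.png

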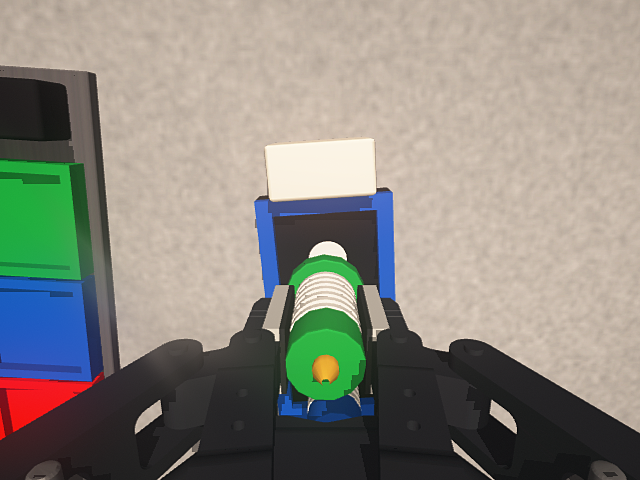

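Green is held upright over the pocket by the white block. Lowering it.

>>> {"api": "send_rows", "payload": {"plan": [[0.1, 1.5, 0, 0, 0], [0, 1.5, 0, 0, 0], [0, 0.6, 0, 0, 0], [0, 0, 0, 0, 0]]}}

```text
clock: 20.68
tcp_pos: [0.6152, 0.1162, 0.0091]
orientation: [-1.572, 0.003, 0.001]
contact_force: [-4.3, -1.4, 8.7]
grip_width: 0.024
```

Contact. Releasing, then rising and backing towards the left so the dock is in clear view.

>>> {"api": "send_rows", "payload": {"plan": [[0, 0, 0, 0, 0.5], [0, 0, 0, 0, 1], [0, 0, 0, 0, 1], [0, 0, 0, 0, 1], [0, -3.0, 0, 0, 1], [0, -5.0, 0, 0, 1], [0, -5.0, 0, 0, 1], [-3.0, -2.0, 4.0, 0, 1], [-3.0, 0, 4.0, 0, 1], [-3.0, 0, 4.0, 0, 1], [-3.0, 0, 4.0, 0, 1], [0, 0, 0, 0, 1]]}}

```text
clock: 22.18
tcp_pos: [0.4937, 0.2812, 0.1596]
orientation: [-1.569, -0.005, 0.005]
contact_force: [-0.6, -0.0, 0.0]
grip_width: 0.0857
```

```bash
python3 - <<'E'
from bench import r
from h import *
ft=r.grab_frame("top"); g=r.grab_frame("scene")
up=lambda f,b:cv2.resize(f["image"][b[1]:b[3],b[0]:b[2],::-1],None,fx=4.5,fy=4.5,interpolation=cv2.INTER_CUBIC)
cv2.imwrite("pics/tF.png",up(ft,(225,205,365,312))); cv2.imwrite("pics/sF.png",up(g,(255,165,425,285)))
cv2.imwrite("pics/sF0.png",g["image"][:,:,::-1])
for n in("scene","top"):
  for t in("print","scraper","glue"): print(n,t,[np.round(d["rect"]).tolist() for d in r.recognise(n,t)[:1]])
o=r.get_obs(); print(o['clock'],o['tcp_pos'],o['contact_force'])
E
```

```text
scene print [[274.0, 302.0, 336.0, 331.0]]
scene scraper [[113.0, 166.0, 149.0, 273.0]]
scene glue [[502.0, 176.0, 522.0, 213.0]]
top print [[307.0, 172.0, 349.0, 191.0]]
top scraper [[438.0, 218.0, 469.0, 316.0]]
top glue []
22.575 [0.49768046 0.27557513 0.1588601 ] [-0.26478269 -0.12912495  0.51033265]
```

View pics/tF.png

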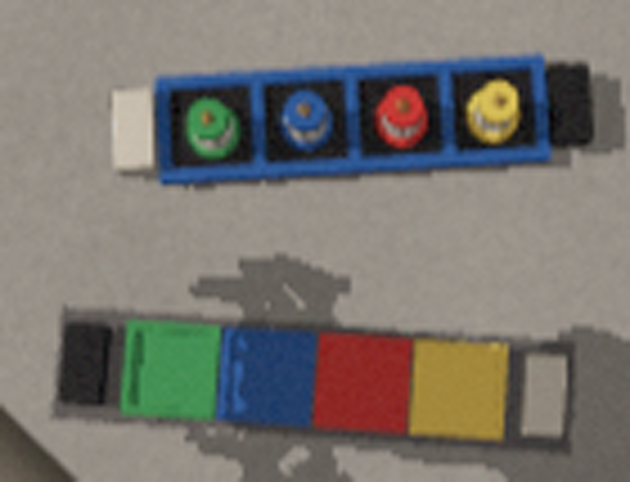

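View pics/sF.png

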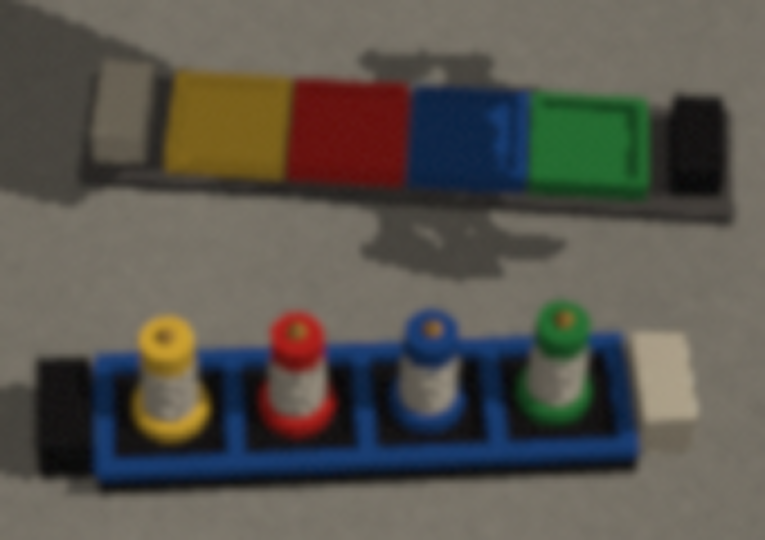

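View pics/sF0.png

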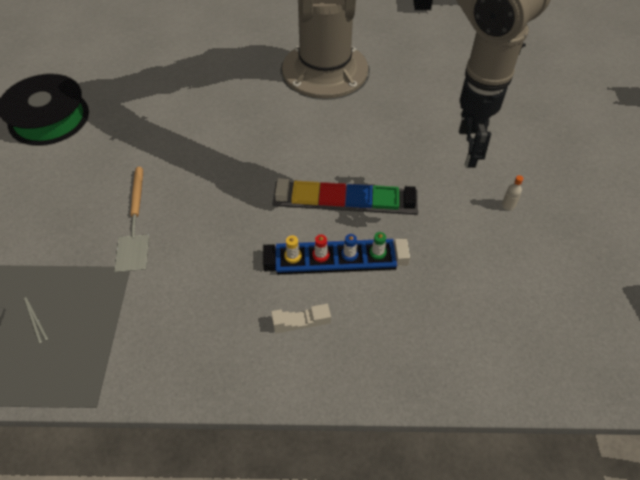

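All four stand upright in the right order, and the bystanders have not moved. One numeric check, then I'll hand in.

```bash
python3 - <<'E'
from bench import r
from h import *
f=r.grab_frame("top");g=r.grab_frame("scene")
c=lambda p,x0,y0:(np.array(p)+.5)/4.5-.5+[x0,y0]
P=np.array([[616.5,117],[620,57],[624.5,-2.7],[628,-62.7]])
a=ray(f,c([(208,117),(303,111),(402,104),(497,98)],225,205),.078)[:,:2]*1000
b=ray(g,c([(566,320),(433,329),(299,331),(166,337)],255,165),.078)[:,:2]*1000
print("tip minus pocket centre, mm: top",(a-P).round(1).tolist(),"scene",(b-P).round(1).tolist())
print(r.hand_in())
E
```

```text
tip minus pocket centre, mm: top [[-1.9, -2.2], [-1.5, 0.5], [-1.4, 0.2], [-0.9, 2.6]] scene [[0.9, -1.9], [3.1, -1.2], [0.5, -0.9], [1.0, 0.3]]
the job is handed in; nothing more can be done
None
```

I moved all four hot ends from the rail to the dock in reverse order and handed the job in at about 23 s. Counting from the dock's white block they stand green, blue, red, yellow; on the rail, counting from its white block, they stood yellow, red, blue, green. `hand_in` reports no verdict.

**Last checks:**
- In the final top and scene pictures all four stand upright in their pockets, released.
- Their nozzle tips are within about 3 mm of the pocket centres in both cameras. The two views differ by up to 5 mm, still well inside the 13 mm limit.
- The print and the scraper were found where they started. The glue stick was found there in the scene picture, but the network missed it in the top one.
- The arm ended clear of everything, and the contact force was about zero.

**What went wrong or disagreed:**
- **First grasp:** It closed on the top of the yellow hot end, with about 18 N on the tool, and tilted it slightly. I released it and it settled back upright in its holder.
- **Fingertip height:** The pictures put the fingertips about 25 mm behind the reported TCP when shut, not 14 mm ahead as `tip_extent` says. I made all later grasps with the TCP reading at about z = 0.010, and they held normally.

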